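# Level the engraving machine's work table

### The job

First switch the machine off by throwing the toggle of the grey isolator box over to its far stop. Then stand the spirit level along the work table, let go of it, and turn the winged levelling foot so that, while you press the level firmly down on the table, its bubble stands centred between the two lines. Finish while still pressing the level down like that, and leave the other things on the bench where they are.

Things in the scene. Friction and masses are not known exactly. Their poses are not given: they have to be found in the camera images.
- isolator (a joint): toggle of the isolator box, rad. 0 = on, leaning towards the box's -x side (the side nearer the robot); 1.2 = off, leaning over to the far +x side. It hinges about the box's y axis, 50 above the bench, and flops to the nearer stop from half way (0.6, upright); it takes about 1 N at the ball.
- isolator_tip (a point): centre of the toggle's black ball (24 across), 70 from the hinge, about 108 above the bench at either stop and 120 when upright. The box below it is 90 x 75 x 55 high and fixed to the bench. This point's own axes turn with the toggle: its y axis is always the hinge axis (level), so the ball swings along the level direction y cross z-up, away from the robot, by 79 in all.
- level: spirit level: an aluminium bar 200 long (x) x 24 wide (y) x 30 high, 44 high over the two black end blocks on top (each 56 long, from 44 to 100 either side of the middle), a green glass vial 88 long between them showing a white bubble from above; 0.25 kg. Origin: centre of its underside, z up. Either end may lead. It may start in either of two places with the plain steel bar in the other.
- bubble (a joint): where the bubble stands along the level's own +x from the middle of the vial, m. It runs to the higher end: 10 mm for each 0.025 rad of slope (0.4 m per rad), stops at 0.034, and takes about 1 s to settle. It is 12 long and the two black lines are at 9 either side, so it is between them within 3 mm of the middle.
- table_top: the work table: a level-ish aluminium plate 120 (x) x 240 (y) x 12, hinged at its +y end (by the machine's column), propped by the levelling foot at its -y end. Origin: centre of its underside; top face 12 above, about 85 over the bench. The level goes on the middle of it, lengthwise along y, either way round.
- worktable (a joint): sag of the work table on its spring cushion, rad: 0 = spring up (also with the level just standing on it), 0.02 = pressed down to its stop, which takes about 4 N more on the middle of the level, 2.5 N on its end block nearer the foot. Pressing so lowers the foot (-y) end by 0.02 rad; the bubble must be centred in the pressed state.
- foot (a joint): turn of the levelling foot, rad, growing clockwise seen from above, stops at -1.5 and 4. Each rad clockwise raises the table's -y end by 0.025 rad (10 mm of bubble travel towards the foot). At the start the foot end is always too low: it needs roughly 0.6 to 2.4 rad clockwise. It stays where it is left; turning it takes about 0.15 N m.
- foot_grip (a point): point to grip the foot's wing: a plain steel bar 46 long (this point's x axis) x 12 thick (its y axis), on a vertical spindle, its top 17 above this point and its lower edge 13 below it. The bar turns with the foot; the point lies on the spindle axis, 200 from the middle of the table, 126 above the bench.
- parallel_bar: bystander: plain solid steel bar 200 x 20 x 30, no vial (mm), standing loose on the bench; leave it alone
- letter_disc: bystander: flat brass disc 90 across, 14 high at its hub (mm), standing loose on the bench; leave it alone
- oil_bottle: bystander: grey bottle 44 across, 100 high (mm), standing loose on the bench; leave it alone
- screwdriver: bystander: screwdriver lying down (mm), standing loose on the bench; leave it alone
- loupe: bystander: black eye loupe 40 across, 30 high (mm), standing loose on the bench; leave it alone
- mug: bystander: white mug 76 across, 85 high (mm), standing loose on the bench; leave it alone
There are look-alikes about, which are no part of the job. Leave any pink look-alike of the level alone.

How it is judged:
By the outcome, as a careful person would: the job done as asked, in the order asked, and still so for the second after the job is handed in, while the arm keeps its last pose, push and grip.
It also fails if it takes over 70 s, if anything falls off the work surface, if the arm or the gripper's body presses on something with over 40 N, if the wrist force passes 120 N, or if a joint passes its speed limit or range.

### The arm

A 6-joint arm with a two-finger parallel gripper is mounted at the origin on the work surface. World frame = base frame: x ahead of the robot, y to its left, z up, the work surface at z = 0. Lengths are in m, angles in rad, forces in N, time in s.
With the tool pointing down it reaches from about 0.25 to 0.725 m from the base axis. Payload 4 kg.
Tool frame: the origin (TCP) lies midway between the tips of the shut fingers; the grasp point (between the pads) lies 19 mm behind it; z points along the fingers, y is the line along which they close (so a half turn about z gives the same grasp; the last joint's range is limited). The gripper opens to 85 mm and grips with 20 to 120 N. Pads are 22 mm wide; open, the fingers measure 114 mm over their backs; the gripper's body (76 mm by 85 mm) begins 54 mm behind the grasp point. The pads swing forward as they close: fully open they stand 13 mm farther back than shut.
Start: joints at [1.195, 0.241, 0.005, 1.335, 0, 1.571], TCP at [0.184, 0.465, 0.231] pointing down, gripper open.
Joint ranges: [-2.72, 2.72], [-1.05, 1.87], [-1.09, 1.28], [-1.99, 2.15], [-1.42, 1.44], [-3.14, 3.14]. Speed limits (rad/s): [2.79, 2.79, 3.14, 3.14, 3.14, 3.14].

### API

Orientations are given as a rotation vector (axis times angle).
In Python, from cell import sense, get_image, job_done, search_frame, regions_of, landmark_of gives the robot as it stands. The module is installed in compiled form; this text tells all that it offers.
- The arm moves only by the tool send_rows, never from a script. Its argument "targets" is a list of rows, each a list of 3 entries, a list of its own where there are three numbers: the shift along the world's x, y, z in mm, then the turn about the world's z in rad, then the opening, from 0 (shut) to 1 (fully open). In form: [[[x, y, z], twist, claw], ...]. A call has 1 to 10 rows; each row shifts and turns the commanded pose from where the row before left it; what a row does not reach is not made up. A row lasts 1/12 s, in which the tool goes at most 41.7 mm and 7.16 degrees, less where a joint would pass 70% of its speed; a pose out of reach is approached as far as the arm can. A call is refused whole if a number of a shift passes 41.7 or a number of a turn 0.125, either way. A call with a gripper value outside its range is refused whole. The fingers move at their own pace and stop on an object; "squeeze" is the grip in N (left out, the last holds). Time passes only in rows, so rows that do not move let the fingers close. It gives the time, the measured TCP pose, the force, the opening and the grip force at its end, in the units of the state.
- sense(): the state, without advancing time (a new reading comes with each control period).
- get_image(name): name is "side" or "top"; returns a dict with "pixels" (400x640x3 uint8, blue, green, red), "intrinsics" (3x3 intrinsics, pixels), "eye" and "attitude" of the camera in the world. Camera axes: x right, y up, looking along -z (the intrinsics and any distortion apply to the point x, -y, -z); pixel columns grow to the right and rows downward; lengths in m; the calibration is good to about 2 mm. A picture is of the moment at which its call begins. There is no depth.
- job_done(): hands the job in; it is judged then, once.
Trained networks look in a picture, given as the dict that the camera call returned (one of the last four; its "shot" number tells which), for a name from the list of things; names that differ only in an ending like _2 or _b are one class to them, and where a whole thing is asked for, a point or a joint stands for the part that bears it (a point fixed in the world has none). Each returns a list of dicts, best first, with "score" (0 to 1); they miss things now and then, are a little off and sometimes report something else, mostly with a low value. They report only what shows in the picture. A call takes as long as a camera call. They do not tell look-alikes from the thing itself.
- search_frame(target, picture): "at" ([x, y, z] in m, in the coordinates of the camera as it stood for that picture, good to about 4 mm: the middle of the surface that is visible of it).
- regions_of(target, picture): "pixels" (400x640 bool, what is visible of it).
- landmark_of(target, picture): "at" ([x, y, z] in m, in the coordinates of the camera as it stood for that picture, good to about 4 mm: a listed point, or the origin of a listed thing).
The state is a dict: "time": time; "joint_pos": joint angles; "qd": joint speeds; "tau": joint torques, N m; "eef_pos": TCP position; "eef_rot": TCP orientation; "contact_force": force on the tool from outside, world axes, zero at the start; "torque": the same for the moment, N m; "width": finger opening in m; "gripper_force": force on a finger pad.
Only numpy, scipy, OpenCV 4.12 (cv2) and the standard library are available. Lean on these libraries where they do the work, as an engineer would, in place of code of your own. Each camera call takes 0.05 s, during which the arm holds its last target. There are 200 camera calls.

## Working session

There is one attempt and no reset: what is moved stays moved. The work goes in short steps, Python scripts to look and compute and a tool call to move; the robot and the scene stay as the last step left them, time stands still between calls to the robot, and variables do not carry over. Pictures are saved under pics/ and viewed, at most 10 in all, crops included, and the job is handed in when it is done.

Besides the shell and the picture viewer there is one more tool, called as name([rows], argument=value, ...), one row to a line, values as JSON. send_rows: Moves the arm, as the interface text tells. Its arguments: {"type":"object","properties":{"targets":{"type":"array","items":{"type":"array"}},"squeeze":{"type":"number"}},"required":["targets"]}

```bash
mkdir -p pics
cat > h.py <<'E'
import numpy as np, cv2
from cell import *
def w(im,p): return np.array(im["eye"])+R(im)@np.array(p)
def R(im):
    a=np.array(im["attitude"],float)
    if a.shape==(3,3): return a
    return cv2.Rodrigues(a)[0]
def ray(im,u,v,z):
    K=np.array(im["intrinsics"]); d=np.linalg.inv(K)@[u,v,1]; d=R(im)@[d[0],-d[1],-d[2]]
    e=np.array(im["eye"]); return e+d*(z-e[2])/d[2]
def px(im,P):
    c=R(im).T@(np.array(P)-np.array(im["eye"])); q=np.array(im["intrinsics"])@[c[0],-c[1],-c[2]]; return q[:2]/q[2]
E
python3 - <<'E'
from h import *
for n in("top","side"):
    im=get_image(n); print(n,im["eye"],np.array(im["attitude"]).round(3).tolist(),[k for k in im])
    cv2.imwrite(f"pics/{n}0.png",im["pixels"])
    for t in("isolator_tip","level","table_top","foot_grip","parallel_bar"):
        for f in(landmark_of,search_frame):
            for d in f(t,im)[:3]: P=w(im,d["at"]); print(t,f.__name__,round(d["score"],2),P.round(3),px(im,P).round(0), [k for k in d if k not in("at","score")])
print(sense())
E
```

```text
top [0.41182137 0.03798451 1.20808326] [0.072, -0.044, -1.577] ['pixels', 'intrinsics', 'eye', 'attitude', 'shot']
isolator_tip call 0.52 [ 0.488 -0.357  0.111] [476. 203.] []
level call 0.95 [ 0.215  0.282 -0.002] [248. 299.] []
level call 0.71 [0.435 0.23  0.003] [265. 224.] []
level call 0.64 [ 0.441 -0.057  0.003] [362. 222.] []
level call 0.8 [ 0.439 -0.059  0.049] [364. 222.] []
level call 0.78 [0.212 0.28  0.043] [245. 303.] []
level call 0.44 [0.326 0.406 0.037] [203. 262.] []
table_top call 0.96 [0.655 0.136 0.076] [295. 146.] []
table_top call 0.61 [0.655 0.137 0.087] [294. 145.] []
foot_grip call 0.7 [ 0.662 -0.062  0.123] [366. 139.] []
foot_grip call 0.65 [ 0.661 -0.06   0.141] [366. 138.] []
parallel_bar call 0.57 [0.437 0.23  0.001] [265. 224.] []
parallel_bar call 0.86 [0.438 0.228 0.035] [264. 223.] []
parallel_bar call 0.58 [0.457 0.478 0.042] [178. 217.] []
side [ 0.20626137 -1.02763687  1.12003475] [0.834, -0.102, -0.227] ['pixels', 'intrinsics', 'eye', 'attitude', 'shot']
isolator_tip call 0.4 [ 0.486 -0.356  0.108] [365. 306.] []
isolator_tip call 0.4 [ 0.489 -0
[... 679 characters left out ...]
193.] []
{'time': 1.1, 'joint_pos': array([ 1.19501973e+00,  2.40568475e-01,  5.01056819e-03,  1.33520360e+00,
       -1.32993722e-05,  1.57079906e+00]), 'qd': array([-1.09080929e-03,  1.76615152e-04, -7.58670361e-04,  8.51665305e-05,
       -1.89481203e-03,  1.00012984e-04]), 'tau': array([ 3.32079217e-04, -3.72222733e+01,  2.52694166e+01,  1.20933706e-03,
       -4.49681977e-05,  7.02492272e-06]), 'eef_pos': array([0.18350255, 0.4651132 , 0.23132627]), 'eef_rot': array([5.86802240e-01, 3.08628329e+00, 4.98322284e-05]), 'contact_force': array([-0.04485611,  0.49469407,  0.81723236]), 'torque': array([-0.00359974, -0.00673876,  0.00962601]), 'gripper_force': 0.0, 'width': 0.0860897523626553}
```

View pics/top0.png

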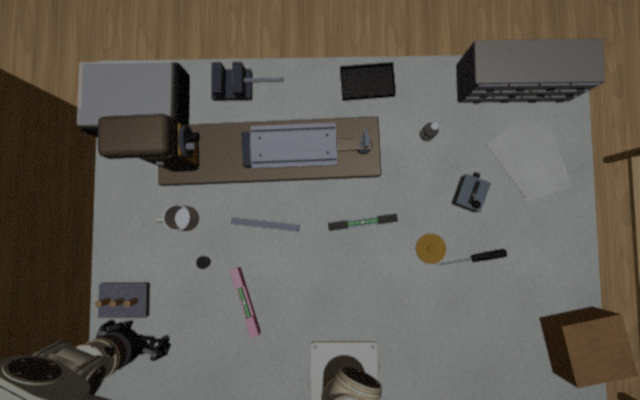

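View pics/side0.png

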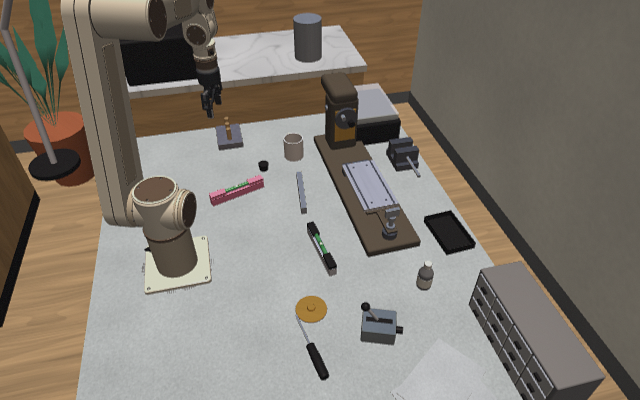

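Three bar-shaped things show in the top view:
- (363,222): black end blocks, aluminium bar, green vial. This fits the level.
- (245,300): pink look-alike, leave it.
- (265,224): plain steel bar.

I'll confirm this in an enlarged crop and get the headings.

Run:
```python
from h import *
im=get_image("top"); p=im["pixels"]
c=cv2.resize(p[110:270,320:520],None,fx=4,fy=4,interpolation=cv2.INTER_CUBIC)[:600]
cv2.imwrite("pics/crop1.png",cv2.convertScaleAbs(c,alpha=1.4))
def rect(m,z):
    ys,xs=np.nonzero(m); P=np.array([ray(im,x,y,z)[:2] for x,y in zip(xs,ys)],np.float32)*1000
    return cv2.minAreaRect(P)
for t,z in(("level",.04),("isolator",.055),("foot_grip",.143),("table_top",.085)):
    for d in regions_of(t,im)[:3]:
        r=rect(d["pixels"],z); print(t,round(d["score"],2),np.round(r[0]),np.round(r[1]),round(r[2],1),d["pixels"].sum(), np.round(cv2.boxPoints(r)).tolist())
```

```text
level 0.95 [217. 281.] [200.  35.] 18.5 805 [[116.0, 266.0], [128.0, 232.0], [317.0, 296.0], [306.0, 329.0]]
level 0.56 [441. -56.] [ 24. 200.] 7.3 578 [[416.0, 42.0], [442.0, -157.0], [466.0, -153.0], [440.0, 45.0]]
isolator 0.58 [ 497. -372.] [41. 26.] 27.2 103 [[473.0, -370.0], [485.0, -393.0], [522.0, -374.0], [510.0, -351.0]]
foot_grip 0.4 [661. -58.] [21. 49.] 89.1 122 [[636.0, -68.0], [685.0, -69.0], [685.0, -47.0], [636.0, -47.0]]
table_top 0.82 [656. 139.] [122. 240.] 1.6 3603 [[592.0, 257.0], [599.0, 17.0], [721.0, 21.0], [714.0, 260.0]]
```

View pics/crop1.png

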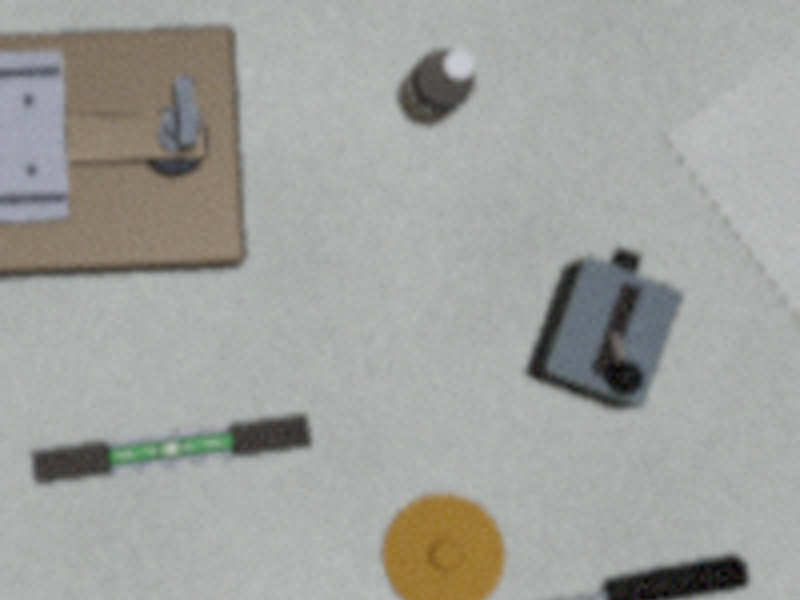

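The crop confirms the level: black blocks at crop (70,462) and (270,433), with the green vial and white bubble at (172,448). The isolator ball is at (625,378), its slot runs up-right (about -18° heading), and the foot wing is at (183,112), roughly along world x. I'll go to the near side of the toggle first.

send_rows([
  [[12, -38, 0], 0, 0],
  [[12, -38, 0], 0, 0],
  [[12, -38, 0], 0, 0],
  [[12, -38, 0], 0, 0],
  [[12, -38, 0], 0, 0],
  [[12, -38, 0], 0, 0],
  [[12, -38, 0], 0, 0],
  [[12, -38, 0], 0, 0],
  [[12, -38, 0], 0, 0],
  [[12, -38, 0], 0, 0],
])

```text
time: 2.18
eef_pos: [0.3036, 0.0834, 0.2317]
eef_rot: [0.585, 3.085, 0.001]
contact_force: [0.5, 0.4, 0.7]
width: -0.0001
gripper_force: 0.0
```

send_rows([
  [[12, -38, 0], 0, 0],
  [[12, -38, 0], 0, 0],
  [[12, -38, 0], 0, 0],
  [[12, -38, 0], 0, 0],
  [[12, -38, 0], 0, 0],
  [[12, -38, 0], 0, 0],
  [[12, -38, 0], 0, 0],
  [[12, -38, 0], 0, 0],
  [[12, -38, 0], 0, 0],
  [[12, -38, 0], 0, 0],
])

```text
time: 3.02
eef_pos: [0.4236, -0.2971, 0.2313]
eef_rot: [0.588, 3.086, 0.0]
contact_force: [1.5, 1.6, 0.6]
width: 0.0004
gripper_force: 0.0
```

send_rows([
  [[2, -11, -33], 0, 0],
  [[2, -11, -33], 0, 0],
  [[2, -11, -33], 0, 0],
  [[2, -10, -30], 0, 0],
  [[0, 0, 0], 0, 0],
  [[15, -5, 0], 0, 0],
])

```text
time: 3.52
eef_pos: [0.4426, -0.3411, 0.1]
eef_rot: [-0.588, -3.078, -0.006]
contact_force: [0.1, -0.0, 1.3]
width: 0.0002
gripper_force: 0.0
```

send_rows([
  [[12, -4, 0], 0, 0],
  [[12, -4, 0], 0, 0],
  [[12, -4, 0], 0, 0],
  [[12, -4, 0], 0, 0],
  [[12, -4, 0], 0, 0],
  [[12, -4, 0], 0, 0],
  [[8, -3, 0], 0, 0],
  [[0, 0, 0], 0, 0],
])

```text
time: 4.18
eef_pos: [0.5287, -0.3702, 0.1042]
eef_rot: [0.584, 3.083, -0.002]
contact_force: [-0.4, 1.2, 0.2]
width: 0.0
gripper_force: 0.0
```

Run:
```python
from h import *
for n in("side","top"):
    im=get_image(n)
    for d in landmark_of("isolator_tip",im)[:2]: print(n,d["score"],w(im,d["at"]).round(3))
    if n=="side": cv2.imwrite("pics/iso.png",cv2.resize(im["pixels"][230:380,280:480],None,fx=3,fy=3))
```

```text
side 0.52 [ 0.559 -0.391  0.108]
side 0.28 [ 0.442 -0.057 -0.001]
top 0.48 [ 0.439 -0.058  0.003]
```

View pics/iso.png

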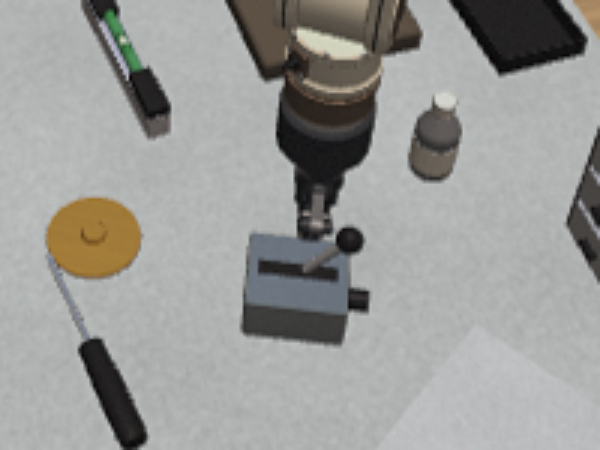

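The toggle is off: the ball at crop (350,240) measures (0.559,-0.391,0.108), an 80 mm swing. Next is the level.

send_rows([
  [[-12, 4, 40], 0, 0],
  [[-8, 35, 35], -0.119, 0.5],
  [[-8, 35, 0], -0.119, 1],
  [[-8, 35, 0], -0.119, 1],
  [[-8, 35, 0], -0.119, 1],
  [[-8, 35, 0], -0.119, 1],
  [[-8, 35, 0], -0.119, 1],
  [[-9, 34, 0], -0.119, 1],
  [[-9, 34, 0], -0.119, 1],
  [[-9, 34, 0], -0.119, 1],
])

```text
time: 5.22
eef_pos: [0.4398, -0.0598, 0.1716]
eef_rot: [2.081, 2.354, 0.001]
contact_force: [-0.4, 0.7, 0.1]
width: 0.0855
gripper_force: 0.0
```

Run:
```python
from h import *
s=sense();print(s["eef_pos"],s["eef_rot"],s["joint_pos"].round(2))
r=cv2.Rodrigues(s["eef_rot"])[0];print("ang y",np.degrees(np.arctan2(r[1,1],r[0,1])))
for n in("side","top"):
    im=get_image(n)
    for d in landmark_of("level",im)[:2]: print(n,d["score"],w(im,d["at"]).round(3))
```

```text
[ 0.43981451 -0.05976357  0.17156587] [2.08069237e+00 2.35350246e+00 5.21026752e-04] [-0.14  0.17 -0.25  1.16  0.    1.31]
ang y 7.04127302500992
side 0.77 [ 0.443 -0.057 -0.004]
side 0.74 [0.213 0.289 0.003]
top 0.65 [ 0.211  0.283 -0.003]
top 0.47 [ 0.44  -0.06   0.002]
```

send_rows([
  [[1, 2, -35], 0, 1],
  [[0, 0, -35], 0, 1],
  [[0, 0, -35], 0, 1],
  [[0, 0, -35], 0, 1],
  [[0, 0, -15], 0, 1],
  [[0, 0, 0], 0, 1],
])

```text
time: 5.92
eef_pos: [0.439, -0.0603, 0.0126]
eef_rot: [-2.071, -2.354, 0.007]
contact_force: [-0.7, 0.4, 0.2]
width: 0.0851
gripper_force: 0.0
```

send_rows([
  [[1, 2, -4], 0, 1],
  [[0, 0, 0], 0, 0],
  [[0, 0, 0], 0, 0],
  [[0, 0, 0], 0, 0],
  [[0, 0, 0], 0, 0],
  [[0, 0, 0], 0, 0],
  [[0, 0, 0], 0, 0],
], squeeze=40)

```text
time: 6.5
eef_pos: [0.4438, -0.0574, 0.0131]
eef_rot: [2.072, 2.359, 0.001]
contact_force: [-1.5, -0.1, 4.3]
width: 0.0232
gripper_force: 41.2
```

send_rows([
  [[0, 0, 38], 0, 0],
  [[0, 0, 38], 0, 0],
  [[0, 0, 38], 0, 0],
  [[0, 0, 38], 0, 0],
  [[0, 0, 38], 0, 0],
  [[27, 24, 0], -0.02, 0],
  [[27, 24, 0], -0.02, 0],
  [[27, 24, 0], -0.02, 0],
  [[27, 24, 0], -0.02, 0],
  [[27, 24, 0], -0.018, 0],
])

```text
time: 7.33
eef_pos: [0.5789, 0.064, 0.2018]
eef_rot: [-2.187, -2.255, 0.001]
contact_force: [1.0, -0.6, -2.4]
width: 0.0231
gripper_force: 40.6
```

send_rows([
  [[27, 25, 0], 0, 0],
  [[27, 25, 0], 0, 0],
  [[25, 25, 0], 0, 0],
  [[0, 0, 0], 0, 0],
  [[0, 0, 0], 0, 0],
  [[0, 0, 0], 0, 0],
])

```text
time: 7.83
eef_pos: [0.6565, 0.1377, 0.2007]
eef_rot: [-2.185, -2.255, 0.004]
contact_force: [0.5, -0.1, -3.3]
width: 0.0229
gripper_force: 40.7
```

Run:
```python
from h import *
s=sense();print(s["eef_pos"],s["joint_pos"].round(2))
r=cv2.Rodrigues(s["eef_rot"])[0];print("ang y",np.degrees(np.arctan2(r[1,1],r[0,1])))
for n in("side","top"):
    im=get_image(n); 
    if n=="side": cv2.imwrite("pics/carry.png",cv2.resize(im["pixels"][60:260,260:480],None,fx=3,fy=3))
    for t in("level","table_top"):
        for d in landmark_of(t,im)[:2]: print(n,t,d["score"],w(im,d["at"]).round(3))
```

```text
[0.65648122 0.13766344 0.20069405] [ 0.21  0.61  0.49  1.45 -0.    1.75]
ang y 1.8185213660711346
side level 0.79 [0.657 0.137 0.186]
side table_top 0.88 [0.654 0.136 0.078]
top level 0.64 [ 0.214  0.284 -0.001]
```

View pics/carry.png

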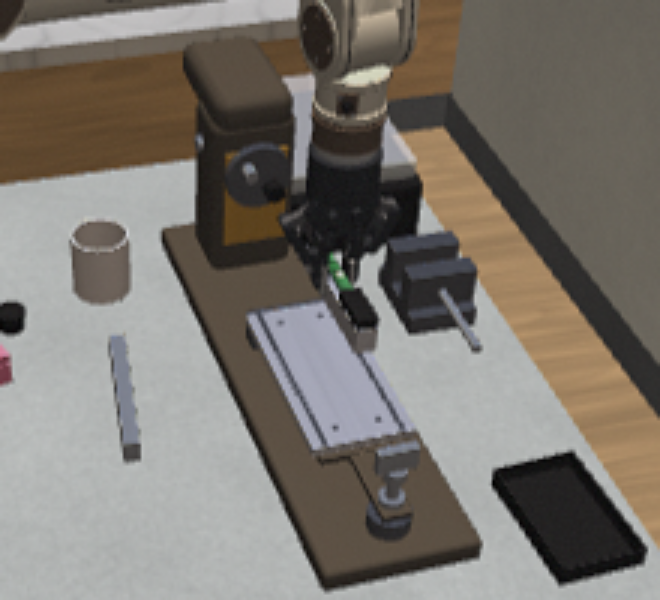

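The level hangs over the middle of the table (block at crop (355,305), table from (280,310) to (365,450)). The mug and foot are clear of it. I'll lower it now.

send_rows([
  [[0, 0, -30], 0, 0],
  [[0, 0, -30], 0, 0],
  [[0, 0, -25], 0, 0],
  [[0, 0, -8], 0, 0],
  [[0, 0, -3], 0, 0],
  [[0, 0, -2], 0, 0],
  [[0, 0, 0], 0, 0],
])

```text
time: 8.72
eef_pos: [0.6585, 0.1378, 0.1059]
eef_rot: [2.186, 2.254, 0.004]
contact_force: [-0.2, 0.6, -2.8]
width: 0.023
gripper_force: 40.7
```

send_rows([
  [[0, 0, -3], 0, 0],
  [[0, 0, -2], 0, 0],
  [[0, 0, -2], 0, 0],
  [[0, 0, 0], 0, 0],
])

```text
time: 9.05
eef_pos: [0.6584, 0.1378, 0.0988]
eef_rot: [2.186, 2.255, 0.004]
contact_force: [0.3, -0.9, 1.7]
width: 0.0232
gripper_force: 41.2
```

send_rows([
  [[0, 0, 0], 0, 1],
  [[0, 0, 0], 0, 1],
  [[0, 0, 0], 0, 1],
  [[0, 0, 0], 0, 1],
  [[0, 0, 10], 0, 1],
  [[0, 0, 40], 0, 1],
  [[0, 0, 40], 0, 1],
  [[0, -15, 10], 0.12, 1],
  [[0, -15, 0], 0.12, 1],
  [[0, -15, 0], 0.12, 1],
])

```text
time: 9.88
eef_pos: [0.6585, 0.0928, 0.2002]
eef_rot: [1.736, 2.614, 0.005]
contact_force: [0.2, -0.9, -0.2]
width: 0.0853
gripper_force: 0.0
```

send_rows([
  [[-4, -15, 0], 0.12, 1],
  [[-4, -15, 0], 0.12, 1],
  [[-4, -15, 0], 0.12, 1],
  [[-4, -15, 0], 0.12, 1],
  [[-4, -15, 0], 0.12, 1],
  [[-20, -20, 0], 0.12, 1],
  [[-20, -20, 0], 0.12, 1],
  [[-20, -20, 0], 0.12, 1],
  [[-20, -20, 0], 0.12, 1],
  [[-30, -30, 0], 0.12, 1],
])

```text
time: 10.72
eef_pos: [0.5283, -0.0916, 0.1979]
eef_rot: [-0.045, 3.139, 0.0]
contact_force: [0.1, -1.6, 0.7]
width: 0.0855
gripper_force: 0.0
```

```bash
cat >> h.py <<'E'
def ang():
    s=sense(); r=cv2.Rodrigues(s["eef_rot"])[0]; return s["eef_pos"].round(4),s["joint_pos"].round(2),np.degrees(np.arctan2(r[1,1],r[0,1])).round(1)
def rectify(im,c,th,z,L=130,W=60,s=4):
    # plan view at height z, u along direction th, scale s px/mm
    u=np.array([np.cos(th),np.sin(th),0]);v=np.array([-u[1],u[0],0]); c=np.array([c[0],c[1],z])
    src=np.float32([px(im,c+(a*u*L/2+b*v*W/2)/1000) for a,b in((-1,1),(1,1),(1,-1),(-1,-1))])
    dst=np.float32([(0,0),(L*s,0),(L*s,W*s),(0,W*s)])
    return cv2.warpPerspective(im["pixels"],cv2.getPerspectiveTransform(src,dst),(L*s,W*s),flags=cv2.INTER_CUBIC)
E
python3 - <<'E'
from h import *
print(*ang()); out=[]
th=np.radians(-88.4)
for n in("top","side"):
    im=get_image(n)
    for t in("level","bubble","foot_grip"):
        for d in landmark_of(t,im)[:2]: print(n,t,round(d["score"],2),w(im,d["at"]).round(4))
    for d in regions_of("foot_grip",im)[:1]:
        ys,xs=np.nonzero(d["pixels"]);r=cv2.minAreaRect(np.array([ray(im,x,y,.143)[:2] for x,y in zip(xs,ys)],np.float32)*1000);print(np.round(r[0]),np.round(r[1]),r[2])
    a=rectify(im,(.657,.138),th,.12,220,50,3.4)
    b=rectify(im,(.661,-.062),0,.143,80,50,3.4); b=cv2.copyMakeBorder(b,0,0,0,a.shape[1]-b.shape[1],0)
    out+=[a,b]; np.save(n+".npy",im["pixels"])
o=np.vstack(out)[:600]; print(o.shape); cv2.imwrite("pics/rect1.png",o)
E
```

```text
[ 0.5283 -0.0916  0.1979] [-0.17  0.33  0.03  1.28  0.   -0.2 ] 91.6
top level 0.91 [ 0.2149  0.2853 -0.0018]Traceback (most recent call last):
  File "<stdin>", line 7, in <module>
ValueError: it knows: foot_grip, isolator_tip, letter_disc, level, loupe, mug, oil_bottle, parallel_bar, screwdriver, table_top
```

Run:
```python
from h import *
out=[]
th=np.radians(-88.4)
for n in("top","side"):
    im=get_image(n)
    for t in("level","foot_grip"):
        for d in landmark_of(t,im)[:2]: print(n,t,round(d["score"],2),w(im,d["at"]).round(4))
    for d in regions_of("foot_grip",im)[:1]:
        ys,xs=np.nonzero(d["pixels"]);r=cv2.minAreaRect(np.array([ray(im,x,y,.143)[:2] for x,y in zip(xs,ys)],np.float32)*1000);print(np.round(r[0]),np.round(r[1]),r[2])
    a=rectify(im,(.657,.138),th,.12,220,50,3.4)
    b=rectify(im,(.661,-.062),0,.143,80,50,3.4); b=cv2.copyMakeBorder(b,0,0,0,a.shape[1]-b.shape[1],0)
    out+=[a,b]
o=np.vstack(out)[:600]; print(o.shape); cv2.imwrite("pics/rect1.png",o)
```

```text
top level 0.86 [0.6612 0.1368 0.0892]
top level 0.59 [ 0.2122  0.2862 -0.0052]
top foot_grip 0.7 [ 0.6646 -0.0602  0.1243]
[659. -58.] [21. 46.] 89.14939880371094Traceback (most recent call last):
  File "<stdin>", line 10, in <module>
  File "h.py", line 20, in rectify
    return cv2.warpPerspective(im["pixels"],cv2.getPerspectiveTransform(src,dst),(L*s,W*s),flags=cv2.INTER_CUBIC)
           ~~~~~~~~~~~~~~~~~~~^^^^^^^^^^^^^^^^^^^^^^^^^^^^^^^^^^^^^^^^^^^^^^^^^^^^^^^^^^^^^^^^^^^^^^^^^^^^^^^^^^^
cv2.error: OpenCV(4.12.0) :-1: error: (-5:Bad argument) in function 'warpPerspective'
> Overload resolution failed:
>  - Can't parse 'dsize'. Sequence item with index 0 has a wrong type
>  - Can't parse 'dsize'. Sequence item with index 0 has a wrong type
```

```bash
sed -i 's/(L\*s,W\*s),flags/(int(L*s),int(W*s)),flags/' h.py
python3 - <<'E'
from h import *
out=[]
th=np.radians(-88.4)
for n in("top","side"):
    im=get_image(n)
    a=rectify(im,(.659,.138),th,.12,220,50,3.4)
    b=rectify(im,(.662,-.061),0,.143,80,50,3.4); b=cv2.copyMakeBorder(b,0,0,0,a.shape[1]-b.shape[1],cv2.BORDER_CONSTANT)
    out+=[a,b]; np.save(n+".npy",a)
o=np.vstack(out)[:600]; cv2.imwrite("pics/rect1.png",o)
E
```

```text
(no output)
```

View pics/rect1.png

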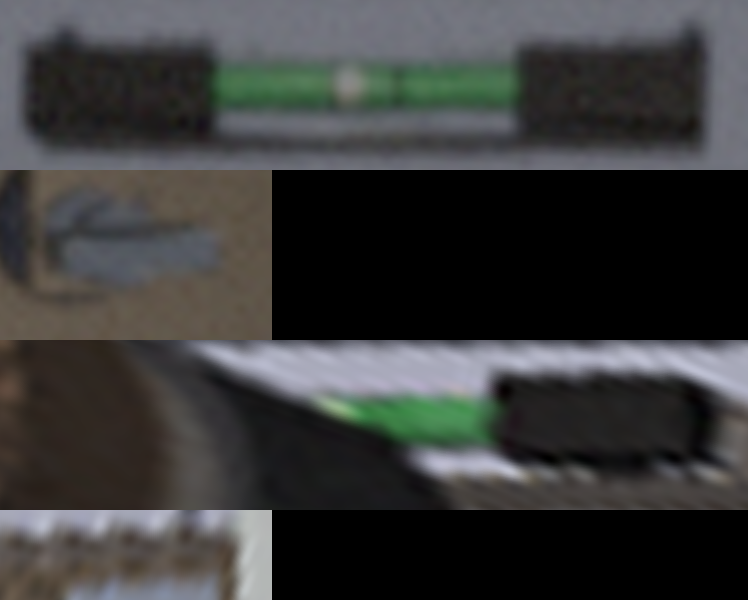

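The level stands on the table. In the rectified top view the vial runs from px 215 to 520, a line shows at 398 and the bubble is at 350, so it stands about 5 mm off middle towards the column. Pressing will add about 8 mm the same way, so the foot needs about 1.3 rad clockwise. The wing lies nearly along x.

send_rows([
  [[34, 8, 0], 0.03, 1],
  [[34, 8, 0], 0, 1],
  [[33, 8, 0], 0, 1],
  [[33, 7, 0], 0, 1],
  [[0, 0, -35], 0, 1],
  [[0, 0, -35], 0, 1],
  [[0, 0, -19], 0, 1],
  [[0, 0, 0], 0, 1],
])

```text
time: 11.78
eef_pos: [0.6586, -0.059, 0.101]
eef_rot: [0.082, -3.129, -0.002]
contact_force: [-1.3, 0.2, -0.2]
width: 0.0856
gripper_force: 0.0
```

send_rows([
  [[0, 0, 0], 0, 0],
  [[0, 0, 0], 0, 0],
  [[0, 0, 0], 0, 0],
  [[0, 0, 0], 0, 0],
  [[0, 0, 0], 0, 0],
  [[0, 0, 0], 0, 0],
  [[0, 0, 0], 0, 0],
], squeeze=40)

```text
time: 12.37
eef_pos: [0.6632, -0.0626, 0.1108]
eef_rot: [-0.077, 3.136, -0.005]
contact_force: [-0.2, -4.8, 5.5]
width: 0.0225
gripper_force: 38.9
```

Run:
```python
from h import *
print(*ang(),sense()["width"])
im=get_image("side"); print(px(im,[.662,-.061,.126]))
a=cv2.resize(im["pixels"][160:260,340:440],None,fx=4,fy=4,interpolation=cv2.INTER_CUBIC)
im=get_image("top"); print(px(im,[.662,-.061,.126]))
b=cv2.resize(im["pixels"][90:190,270:390],None,fx=3.33,fy=4,interpolation=cv2.INTER_CUBIC)
b=cv2.resize(b,(400,400)); cv2.imwrite("pics/grip1.png",np.hstack([a,b]))
```

```text
[ 0.6632 -0.0626  0.1108] [-0.09  0.63  0.3   1.23 -0.   -0.14] 92.8 0.02254547281562557
[391.01277671 212.70314544]
[365.70091622 138.92746397]
```

View pics/grip1.png

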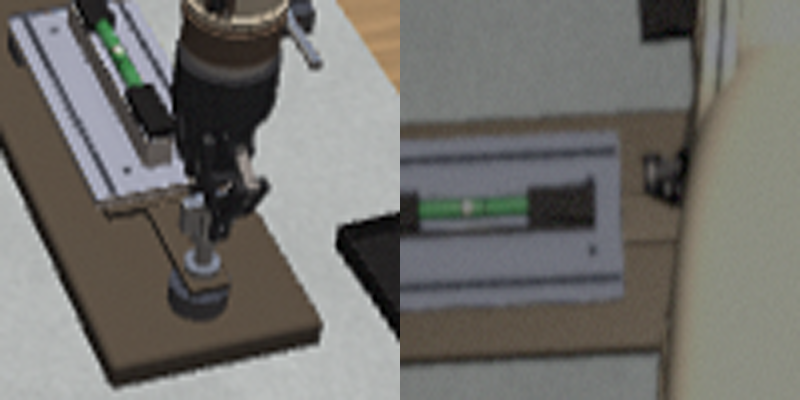

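The fingers straddle the wing at crop (200,210), but a width of 22.5 mm suggests the tips caught the round hub below the 12 mm wing. I'll reopen, go up 9 mm and close again.

send_rows([
  [[0, 0, 0], 0, 0.7],
  [[0, 0, 0], 0, 0.7],
  [[0, 2, 9], 0, 0.6],
  [[0, 0, 0], 0, 0.6],
  [[0, 0, 0], 0, 0],
  [[0, 0, 0], 0, 0],
  [[0, 0, 0], 0, 0],
  [[0, 0, 0], 0, 0],
  [[0, 0, 0], 0, 0],
])

```text
time: 13.22
eef_pos: [0.6621, -0.0626, 0.1173]
eef_rot: [-0.075, 3.14, -0.011]
contact_force: [0.3, -8.6, 0.2]
width: 0.0111
gripper_force: 42.0
```

send_rows([
  [[0, -3, 0], 0, 0],
  [[0, 0, 0], -0.11, 0],
  [[0, 0, 0], -0.11, 0],
  [[0, 0, 0], -0.11, 0],
  [[0, 0, 0], -0.11, 0],
  [[0, 0, 0], -0.11, 0],
  [[0, 0, 0], -0.11, 0],
  [[0, 0, 0], -0.11, 0],
  [[0, 0, 0], -0.11, 0],
  [[0, 0, 0], 0, 0],
], squeeze=60)

```text
time: 14.05
eef_pos: [0.6627, -0.0613, 0.1174]
eef_rot: [1.268, 2.873, 0.002]
contact_force: [1.8, 0.6, 1.5]
width: 0.0111
gripper_force: 62.6
```

```bash
cat >> h.py <<'E'
def bub(name="top"):
    """bubble position (mm, + towards foot) from vial middle between black blocks"""
    im=get_image(name); a=rectify(im,(.659,.138),np.radians(-88.4),.12,220,50,3.4).astype(float)
    row=a[70:100].mean(0)   # b,g,r ; vial rows
    hsv_g=row[:,1]-row[:,2]; g=np.nonzero((hsv_g>25))[0]
    m=(g.min()+g.max())/2
    seg=np.arange(g.min()+8,g.max()-8); r=row[seg,2]; r=np.clip(r-(np.median(r)+0.4*(r.max()-np.median(r))),0,None)
    return (g.min(),g.max(),((seg*r).sum()/r.sum()-m)/3.4*(88/((g.max()-g.min())/3.4))),a
E
python3 - <<'E'
from h import *
print(*ang(),sense()["torque"],sense()["contact_force"])
for i in range(2):
    v,a=bub(); print(v)
E
```

```text
[ 0.6627 -0.0613  0.1174] [-0.09  0.63  0.31  1.25  0.    0.74] 42.4 [ 0.07421085 -0.37253339 -0.06874716] [1.78641812 0.57233987 1.45761877]
(np.int64(207), np.int64(507), np.float64(0.7612068782346205))
(np.int64(208), np.int64(507), np.float64(0.899608954259597))
```

send_rows([
  [[0, 0, 0], -0.11, 0],
  [[0, 0, 0], -0.11, 0],
  [[0, 0, 0], -0.11, 0],
  [[0, 0, 0], -0.09, 0],
  [[0, 0, 0], 0, 0],
  [[0, 0, 0], 0, 1],
  [[0, 0, 0], 0, 1],
  [[0, 0, 0], 0, 1],
  [[0, 0, 5], 0, 1],
  [[0, 0, 40], 0, 1],
])

```text
time: 14.98
eef_pos: [0.6561, -0.0614, 0.1537]
eef_rot: [-1.828, -2.536, 0.014]
contact_force: [-0.8, 0.7, -1.7]
width: 0.0708
gripper_force: 0.0
```

send_rows([
  [[0, 0, 38], 0, 0],
  [[0, 0, 0], 0, 0],
  [[0, 0, 0], 0, 0],
  [[0, 0, 0], 0, 0],
  [[0, 0, 0], 0, 0],
  [[0, 0, 0], 0, 0],
  [[0, 0, 0], 0, 0],
])

```text
time: 15.57
eef_pos: [0.6611, -0.0617, 0.1985]
eef_rot: [-1.836, -2.546, 0.002]
contact_force: [-0.2, 0.1, -1.6]
width: 0.0003
gripper_force: 0.0
```

Run:
```python
from h import *
print(*ang())
for i in range(3):
    v,a=bub(); print(v)
```

```text
[ 0.6611 -0.0617  0.1985] [-0.09  0.59  0.46  1.44 -0.    1.16] 18.4
(np.int64(204), np.int64(506), np.float64(9.264902636135549))
(np.int64(204), np.int64(507), np.float64(8.936544932966118))
(np.int64(205), np.int64(506), np.float64(9.045525058609055))
```

The bubble now stands at +9 mm unpressed (target about +8). I'll press on the end block nearer the foot.

send_rows([
  [[0, 32, 0], 0, 0],
  [[0, 32, 0], 0, 0],
  [[0, 32, 0], 0, 0],
  [[0, 30, 0], 0, 0],
  [[0, 0, -30], 0, 0],
  [[0, 0, -22], 0, 0],
  [[0, 0, -6], 0, 0],
  [[0, 0, -3], 0, 0],
  [[0, 0, 0], 0, 0],
  [[0, 0, 0], 0, 0],
])

```text
time: 16.55
eef_pos: [0.6628, 0.0638, 0.1405]
eef_rot: [1.838, 2.546, 0.002]
contact_force: [0.5, -0.3, 0.4]
width: 0.0
gripper_force: 0.0
```

send_rows([
  [[0, 0, -3], 0, 0],
  [[0, 0, -3], 0, 0],
  [[0, 0, -2], 0, 0],
  [[0, 0, -2], 0, 0],
  [[0, 0, 0], 0, 0],
  [[0, 0, 0], 0, 0],
])

```text
time: 17.05
eef_pos: [0.6631, 0.0633, 0.1311]
eef_rot: [1.837, 2.544, 0.002]
contact_force: [1.4, -3.6, 6.6]
width: -0.0005
gripper_force: 3.1
```

send_rows([
  [[0, 0, -2], 0, 0],
  [[0, 0, -1], 0, 0],
  [[0, 0, 0], 0, 0],
  [[0, 0, 0], 0, 0],
  [[0, 0, 0], 0, 0],
])

```text
time: 17.47
eef_pos: [0.6639, 0.0633, 0.1307]
eef_rot: [1.835, 2.542, 0.005]
contact_force: [-1.8, -3.0, 14.5]
width: 0.0002
gripper_force: 7.3
```

send_rows([
  [[0, 0, 0], 0, 0],
  [[0, 0, 0], 0, 0],
  [[0, 0, 0], 0, 0],
  [[0, 0, 0], 0, 0],
  [[0, 0, 0], 0, 0],
  [[0, 0, 0], 0, 0],
  [[0, 0, 0], 0, 0],
  [[0, 0, 0], 0, 0],
  [[0, 0, 0], 0, 0],
  [[0, 0, 0], 0, 0],
])

```text
time: 18.3
eef_pos: [0.6639, 0.0633, 0.1307]
eef_rot: [1.835, 2.542, 0.005]
contact_force: [-1.9, -3.0, 14.6]
width: 0.0
gripper_force: 7.3
```

Run:
```python
from h import *
print(*ang(),sense()["contact_force"])
for i in range(3):
    v,a=bub(); print(v)
im=get_image("side"); b=rectify(im,(.659,.138),np.radians(-88.4),.12,220,50,3.4)
im=get_image("top"); c=cv2.resize(im["pixels"][100:190,220:400],None,fx=3,fy=3)
c=cv2.copyMakeBorder(c,0,0,0,748-c.shape[1],cv2.BORDER_CONSTANT)
cv2.imwrite("pics/press.png",np.vstack([a.astype(np.uint8),b,c])[:600])
```

```text
[0.6639 0.0633 0.1307] [ 0.1   0.62  0.33  1.27 -0.    1.35] 18.4 [-1.87652353 -3.04471702 14.56935946]
(np.int64(211), np.int64(326), np.float64(16.18822186281042))
(np.int64(211), np.int64(327), np.float64(27.91536929235886))
(np.int64(211), np.int64(326), np.float64(9.487602484472038))
```

View pics/press.png

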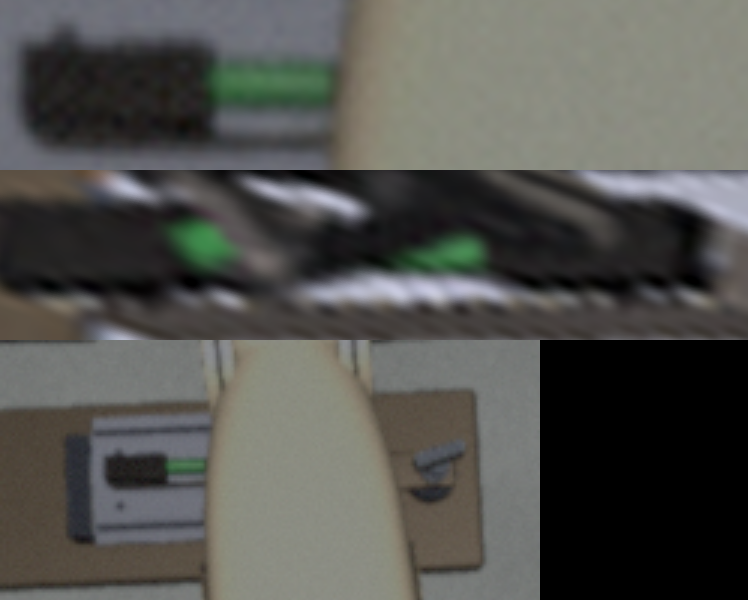

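The arm hides the bubble in this pose (arm edge at px 345, bubble expected near 367). I'll lift, shift 17 mm towards the foot on the same block, and press again.

send_rows([
  [[0, 0, 14], 0, 0],
  [[0, 0, 0], 0, 0],
  [[0, -17, 0], 0, 0],
  [[0, 0, 0], 0, 0],
  [[0, 0, -5], 0, 0],
  [[0, 0, -4], 0, 0],
  [[0, 0, -3], 0, 0],
  [[0, 0, -1], 0, 0],
  [[0, 0, 0], 0, 0],
  [[0, 0, 0], 0, 0],
])

```text
time: 19.38
eef_pos: [0.6633, 0.0468, 0.1303]
eef_rot: [1.835, 2.544, 0.003]
contact_force: [-3.1, -3.8, 13.8]
width: -0.0001
gripper_force: 7.0
```

send_rows([
  [[0, 0, -1], 0, 0],
  [[0, 0, 0], 0, 0],
  [[0, 0, 0], 0, 0],
  [[0, 0, 0], 0, 0],
  [[0, 0, 0], 0, 0],
  [[0, 0, 0], 0, 0],
  [[0, 0, 0], 0, 0],
  [[0, 0, 0], 0, 0],
  [[0, 0, 0], 0, 0],
  [[0, 0, 0], 0, 0],
])

```text
time: 20.22
eef_pos: [0.6635, 0.0467, 0.1299]
eef_rot: [1.835, 2.543, 0.003]
contact_force: [-2.9, -3.6, 15.8]
width: -0.0004
gripper_force: 8.0
```

Run:
```python
from h import *
print(*ang(),sense()["contact_force"])
for i in range(3):
    v,a=bub(); print(v)
cv2.imwrite("pics/press2.png",a.astype(np.uint8))
```

```text
[0.6635 0.0467 0.1299] [ 0.07  0.62  0.32  1.27 -0.    1.32] 18.4 [-2.93142441 -3.61562906 15.80985782]
(np.int64(211), np.int64(409), np.float64(20.358447643397792))
(np.int64(211), np.int64(410), np.float64(20.3151948122031))
(np.int64(211), np.int64(411), np.float64(19.6817042493174))
```

View pics/press2.png

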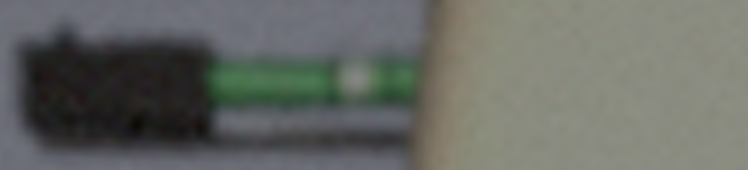

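Run:
```python
from h import *
A=np.mean([bub()[1] for _ in range(6)],0)[68:96].mean(0)
for x in range(200,420,3): print(x,A[x].round().astype(int).tolist(),end=' ')
```

```text
200 [35, 41, 38] 203 [39, 49, 40] 206 [42, 57, 42] 209 [45, 65, 44] 212 [51, 77, 48] 215 [57, 87, 53] 218 [62, 94, 58] 221 [68, 101, 62] 224 [71, 106, 66] 227 [73, 108, 67] 230 [74, 109, 68] 233 [75, 110, 69] 236 [75, 109, 69] 239 [75, 109, 69] 242 [75, 109, 69] 245 [75, 109, 70] 248 [75, 109, 70] 251 [76, 109, 71] 254 [76, 109, 72] 257 [77, 109, 72] 260 [77, 108, 72] 263 [77, 108, 72] 266 [77, 108, 71] 269 [77, 107, 71] 272 [76, 107, 71] 275 [76, 107, 71] 278 [76, 107, 71] 281 [76, 107, 71] 284 [76, 107, 71] 287 [76, 107, 71] 290 [76, 106, 71] 293 [75, 106, 71] 296 [76, 106, 71] 299 [76, 107, 71] 302 [77, 107, 71] 305 [77, 108, 71] 308 [76, 108, 70] 311 [74, 108, 68] 314 [73, 107, 66] 317 [71, 106, 65] 320 [70, 104, 63] 323 [68, 102, 62] 326 [66, 97, 61] 329 [64, 92, 60] 332 [66, 91, 64] 335 [72, 94, 72] 338 [80, 100, 81] 341 [90, 107, 92] 344 [100, 114, 102] 347 [106, 117, 108] 350 [111, 120, 113] 353 [116, 122, 117] 356 [117, 123, 119] 359 [115, 122, 117] 362 [111, 120, 113] 365 [105, 118, 109] 368 [98, 115, 102] 371 [89, 110, 93] 374 [83, 108, 85] 377 [78, 105, 77] 380 [71, 101, 69] 383 [67, 98, 64] 386 [65, 95, 61] 389 [64, 93, 59] 392 [63, 93, 58] 395 [64, 94, 59] 398 [65, 96, 61] 401 [67, 98, 62] 404 [68, 100, 65] 407 [70, 100, 68] 410 [70, 98, 70] 413 [69, 94, 72] 416 [69, 92, 76] 419 [72, 91, 83]
```

The lines are at px 330 and 391 (middle 360.5) and the bubble at 356, so it is about 1.3 mm off centre, inside the 3 mm limit. It has settled, and the press is a steady 16 N. Handing in.

```bash
python3 -c "
from cell import *
print(job_done())"
```

```text
the job is handed in; nothing more can be done
None
```

The job is handed in: the isolator is off and the level stands on the table, pressed down at about 16 N. The foot is turned about 1.3 rad clockwise, and the bubble measured about 1.3 mm off centre (limit 3 mm), with roughly 20 of the 70 s used.

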